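# Pack the last two jars, one of them toppled, into the divided crate

## Robot

A 6-joint arm with a two-finger parallel gripper is mounted at the origin on a cart in front of the work surface, level with it; the furniture and walls round the work are solid. World frame = base frame: x ahead of the robot, y to its left, z up, the work surface at z = 0. Lengths are in m, angles in rad, forces in N, time in s.
With the tool pointing down it reaches from about 0.325 to 0.9 m from the base axis. Payload 6.1 kg.
Tool frame: the origin (TCP) lies midway between the tips of the shut fingers; the grasp point (between the pads) lies 19 mm behind it; z points along the fingers, y is the line along which they close (so a half turn about z gives the same grasp; the last joint's range is limited). The gripper opens to 87 mm and grips with 3 to 60 N. Pads are 19 mm wide; open, the fingers measure 117 mm over their backs; the gripper's body (75 mm by 190 mm) begins 51 mm behind the grasp point.
Start: joints at [1.219, 0.22, 1.526, -0, 1.395, -0.126], TCP at [0.14, 0.609, 0.223] pointing down, gripper open.
Joint ranges: [-2.98, 2.98], [-0.91, 2.08], [0.09, 2.57], [-1.24, 4.39], [0.2, 2.65], [-2.68, 2.68]. Speed limits (rad/s): [2.57, 2.57, 3.01, 3.14, 3.14, 3.14].

## Interface

Orientations are given as a 3x3 rotation matrix whose columns are the frame's x, y, z axes.
In Python, from station import ctrl, read_camera gives the robot as it stands.
- The arm moves only by the shell command python3 -m inch 'ROWS' [OPENING]. ROWS is a JSON object of lists of equal length, an entry for each row: "delta_pos": the shift along the tool's x, y, z each as a share of 2 cm, from -1 to 1, a list of three; "delta_rot": the turn, a rotation vector about the tool's x, y, z each as a share of 0.1 rad, from -1 to 1, a list of three. In form: {"delta_pos": [[dx, dy, dz], ...], "delta_rot": [[wx, wy, wz], ...]}. A call has exactly 8 rows; each row shifts and turns the commanded pose from where the row before left it, along the tool's axes as they then stand; what a row does not reach is not made up. A row lasts 1/10 s, in which the tool goes at most 50 mm and 8.59 degrees, less where a joint would pass 70% of its speed; a pose out of reach is approached as far as the arm can. A call with a number of a shift or a turn outside -1 to 1 is refused whole. A call with a gripper value outside its range is refused whole. OPENING is the opening, from 0 (shut) to 1 (fully open), set as the call begins (- or left out, the last holds). The fingers move at their own pace and stop on an object; the grip force is fixed at half the most. Time passes only in rows, so rows that do not move let the fingers close, or fill a call up. It gives the time, the measured TCP pose, the force, the opening and the grip force at its end, in the units of the state.
- ctrl.get_state(): the state, without advancing time (a new reading comes with each control period).
- read_camera(name): name is "scene" or "top" or "wrist"; returns a dict with "pixels" (384x512x3 uint8, red, green, blue), "vfov" (degrees; the focal length in pixels is half the picture's height over the tangent of half this angle, whatever the lens; pixels are square), "cx", "cy" (the principal point, pixels), "k1" (the pictures are not rectified: a ray, as slopes to the right and down, at radius r is drawn at 1 + k1 r^2 times it, then the intrinsics apply), "rvec" (rotation vector, rad) and "tvec" (3), from world to camera coordinates, as OpenCV has them. Camera axes: x right, y down, z forward; pixel columns grow to the right and rows downward; lengths in m; the calibration is good to about 2 mm. A picture is of the moment at which its call begins. There is no depth.
- ctrl.hand_in(): hands the job in; it is judged then, once.
The state is a dict: "time": time; "joint_pos": joint angles; "joint_velocities": joint speeds; "tau": joint torques, N m; "eef_pos": TCP position; "ee_rot": TCP orientation; "force": force on the tool from outside, world axes, zero at the start; "moment": the same for the moment, N m; "finger_gap": finger opening in m; "grip_force": force on a finger pad.
Only numpy, scipy, OpenCV 4.12 (cv2) and the standard library are available. Lean on these libraries where they do the work, as an engineer would, in place of code of your own. Each camera call takes 0.05 s, during which the arm holds its last target. There are 200 camera calls.

## Task

Two of the four cells of the wooden jar crate are still empty, and two square white jars are on the table beside it, one standing and one toppled on its side. Pack both jars, lid up, one in each empty cell and sitting right down on the crate's floor. Set them down without dropping them or forcing them into the crate, and leave the jars already packed and the other things on the table where they are.

Things in the scene. Friction and masses are not known exactly. Their poses are not given: they have to be found in the camera images.
- jar_crate: open wooden crate, 81 mm (its x) by 294 mm (its y), fixed to the table; one row of four square cells along its y, divided by 6 mm boards. Side walls 50 mm high and 8 mm thick, dividers 46 mm high, end boards 58 mm high with a small finger bar outside that sticks out 10 mm; floor 8 mm thick. Origin at the centre of its underside, on the table.
- cell_0 (a point): centre of the floor of cell 0 (first cell counted along the crate's +y), 8 mm above the table; the cell is 65 x 65 mm inside, so a jar has 2.5 mm to spare on each side when turned square to the crate (any of four ways round). Axes as the crate's.
- cell_1 (a point): centre of the floor of cell 1 (second cell counted along the crate's +y), 8 mm above the table; the cell is 65 x 65 mm inside, so a jar has 2.5 mm to spare on each side when turned square to the crate (any of four ways round). Axes as the crate's.
- cell_2 (a point): centre of the floor of cell 2 (third cell counted along the crate's +y), 8 mm above the table; the cell is 65 x 65 mm inside, so a jar has 2.5 mm to spare on each side when turned square to the crate (any of four ways round). Axes as the crate's.
- cell_3 (a point): centre of the floor of cell 3 (last cell counted along the crate's +y), 8 mm above the table; the cell is 65 x 65 mm inside, so a jar has 2.5 mm to spare on each side when turned square to the crate (any of four ways round). Axes as the crate's.
- standing_jar: Stands upright on the table, turned any way. Square white stoneware jar, 60 x 60 x 80 mm (corners rounded 6 mm), on it a round steel lid 54 mm across, 20 mm tall: 100 mm tall over all, about 0.3 kg. Origin at its middle, 50 mm from its base; z points from base to lid, x and y square to its flat sides.
- toppled_jar: Lies on a flat side on the table (middle 30 mm up), lid pointing between ahead (+x) and left (+y); does not roll. Square white stoneware jar, 60 x 60 x 80 mm (corners rounded 6 mm), on it a round steel lid 54 mm across, 20 mm tall: 100 mm tall over all, about 0.3 kg. Origin at its middle, 50 mm from its base; z points from base to lid, x and y square to its flat sides.
- packed_jar_a: Packed in one cell of the crate from the start (which one varies); stays there. Square white stoneware jar, 60 x 60 x 80 mm (corners rounded 6 mm), on it a round steel lid 54 mm across, 20 mm tall: 100 mm tall over all, about 0.3 kg. Origin at its middle, 50 mm from its base; z points from base to lid, x and y square to its flat sides.
- packed_jar_b: Packed in one cell of the crate from the start (which one varies); stays there. Square white stoneware jar, 60 x 60 x 80 mm (corners rounded 6 mm), on it a round steel lid 54 mm across, 20 mm tall: 100 mm tall over all, about 0.3 kg. Origin at its middle, 50 mm from its base; z points from base to lid, x and y square to its flat sides.
- tape_roll: roll of brown tape lying flat, 94 mm across, 48 mm high; origin at the centre of its underside. A bystander.
- crab_seg_1: piece of crab leg, 34 x 83 x 17 mm, loose; origin at the centre of its underside. A bystander.
- marker: black marker pen lying near the front edge, 132 mm long, 16 mm thick, loose; origin at the centre of its underside. A bystander.

How it is judged:
By the outcome, as a careful person would: the job done as asked, in the order asked, and still so for the second after the job is handed in, with the robot touching nothing.
It also fails if it takes over 72 s, if anything falls off the work surface, if the arm or the gripper's body presses on something with over 40 N, if the wrist force passes 120 N, or if a joint passes its speed limit or range.

## Working session

There is one attempt and no reset: what is moved stays moved. The work goes in short steps, Python scripts to look and compute and a shell command to move; the robot and the scene stay as the last step left them, time stands still between calls to the robot, and variables do not carry over. Pictures are saved under pics/ and viewed, at most 10 in all, crops included, and the job is handed in when it is done.

```bash
ls; mkdir -p pics
cat > h.py <<'E'
import numpy as np, cv2
from station import ctrl, read_camera
def cam(n):
    c=read_camera(n); c['R']=cv2.Rodrigues(np.array(c['rvec'],float))[0]; c['t']=np.array(c['tvec'],float).ravel()
    c['f']=192/np.tan(np.radians(c['vfov'])/2); return c
def proj(c,P):
    P=np.atleast_2d(P)@c['R'].T+c['t']; s=P[:,:2]/P[:,2:]; r2=(s**2).sum(1,keepdims=True)
    return s*(1+c['k1']*r2)*c['f']+[c['cx'],c['cy']]
def unproj(c,uv,z):
    d=(np.atleast_2d(uv)-[c['cx'],c['cy']])/c['f']; s=d.copy()
    for _ in range(30): s=d/(1+c['k1']*(s**2).sum(1,keepdims=True))
    r=np.c_[s,np.ones(len(s))]@c['R']; o=-c['R'].T@c['t']
    return o+r*((z-o[2])/r[:,2])[:,None]
def save(c,n,box=None,k=1):
    p=c['pixels'][:,:,::-1]
    if box: p=p[box[1]:box[3],box[0]:box[2]]
    cv2.imwrite('pics/'+n,cv2.resize(p,None,fx=k,fy=k,interpolation=cv2.INTER_CUBIC))
E
python3 - <<'E'
from h import *
import pickle
d={n:cam(n) for n in('scene','top','wrist')}
pickle.dump(d,open('c0.pkl','wb'))
for n in d:
    c=d[n]; print(n,c['vfov'],c['cx'],c['cy'],c['k1'],-c['R'].T@c['t'],c['R'][2])
save(d['scene'],'s0.png',k=1.5); save(d['top'],'t0.png',k=1.5)
print(ctrl.get_state())
E
```

```text
pics
scene 50.23976328424652 250.6025785019819 193.0566337937664 -0.14647215623241816 [0.09917242 0.54100244 0.93669828] [ 0.39031146 -0.49523807 -0.77614188]
top 51.33419514981468 251.49519664557982 190.57747782281803 0.011109770454654474 [ 0.32796655 -0.02901667  1.1714207 ] [ 0.19054078 -0.01109205 -0.98161661]
wrist 64.7304115131953 258.0857748438979 190.0930582244436 -0.06105962205148555 [0.06005483 0.62739758 0.38343218] [ 0.28657975 -0.06725353 -0.95569295]
{'time': 0.15, 'joint_pos': array([ 1.21892001e+00,  2.21067167e-01,  1.52738777e+00,  6.71232949e-06,
        1.39469684e+00, -1.26097079e-01]), 'joint_velocities': array([ 0.00200692, -0.00113859, -0.00237131, -0.00113732,  0.00179841,
        0.00075285]), 'tau': array([ 5.76604816e-04, -4.95194900e+01, -3.87881398e+01,  6.98397076e-02,
        5.31326502e-02, -5.59104490e-05]), 'eef_pos': array([0.1397432 , 0.60866714, 0.22165392]), 'ee_rot': array([[-9.74619639e-01,  2.23866623e-01, -5.43571097e-04],
       [ 2.23867191e-01,  9.74618564e-01, -1.46131566e-03],
       [ 2.02634680e-04, -1.54591468e-03, -9.99998785e-01]]), 'force': array([-0.64841492,  0.48825236, -0.14580982]), 'moment': array([ 0.05222173, -0.03652014,  0.04491166]), 'grip_force': 0.0, 'finger_gap': 0.08696227454126182}
```

View pics/s0.png

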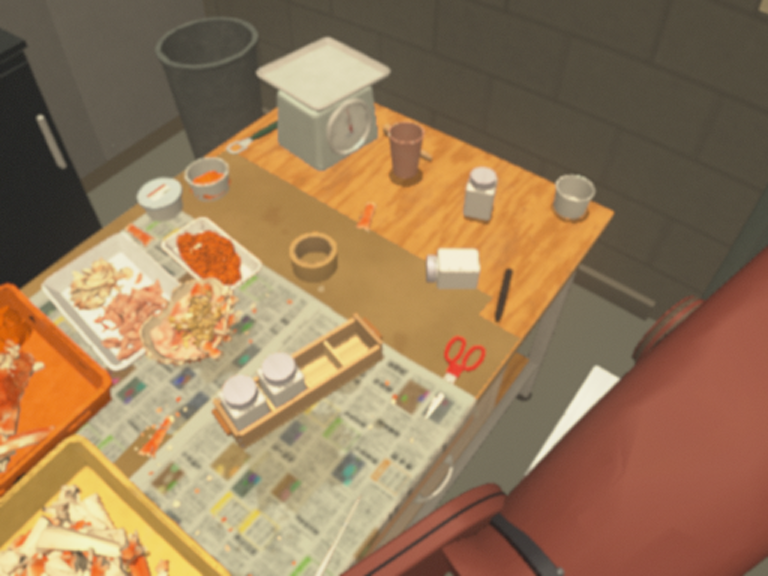

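View pics/t0.png

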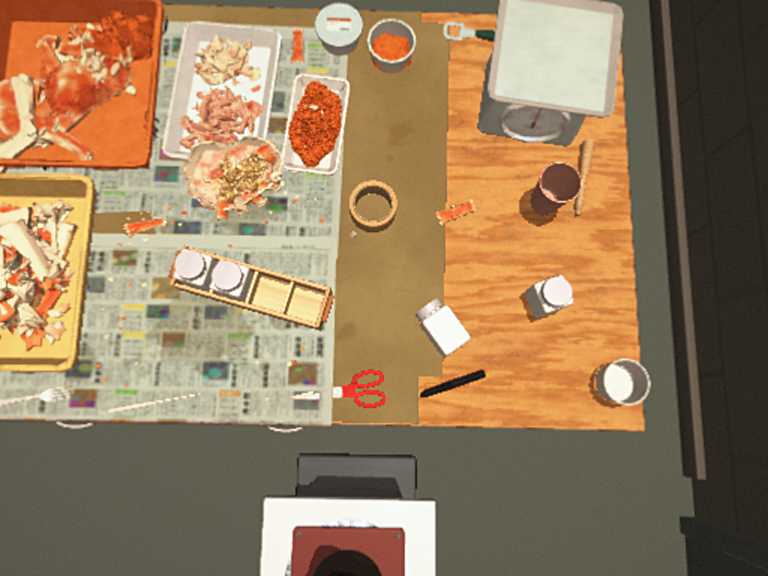

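The jar crate is at about (255,287) in the 1.5x top view, with the two right-hand cells empty. The toppled jar is at (443,328) with its lid up and to the left; the standing jar is at (550,295). I'll enlarge these next.

Run:
```python
from h import *
import pickle
d=pickle.load(open('c0.pkl','rb'));c=d['top']
save(c,'t1.png',(105,155,235,230),6)
save(c,'t2.png',(270,175,395,260),6)
```

```text
(no output)
```

View pics/t1.png

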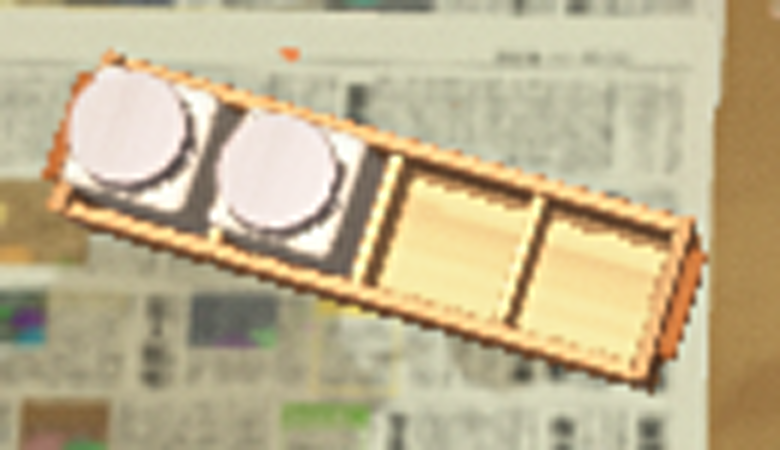

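View pics/t2.png

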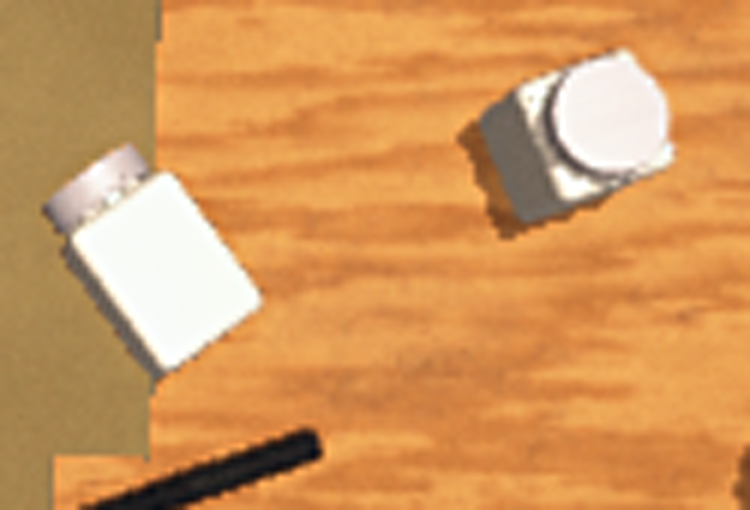

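Crate: end-board corners at crop (110,57), (55,205), (650,382), (693,220). Dividers run (395,155)-(362,282) and (540,198)-(508,325). Standing jar: lid centre (610,113), left face (515,92)-(560,200). Toppled jar: top-face corners (72,238), (175,172), (262,300), (168,370).

Run:
```python
from h import *
import pickle
from scipy.optimize import least_squares
d=pickle.load(open('c0.pkl','rb'));c=d['top']
P=lambda a,x0,y0:(np.array(a,float)+.5)/6-.5+[x0,y0]
def pl(p,M):
    s,k=np.sin(p[2]),np.cos(p[2]); M=np.array(M,float)
    return M@np.array([[k,-s,0],[s,k,0],[0,0,1]]).T+[p[0],p[1],0]
H=.147
crM=[[.0405,H,.058],[-.0405,H,.058],[-.0405,-H,.058],[.0405,-H,.058],[.0325,0,.046],[-.0325,0,.046],[.0325,-.071,.046],[-.0325,-.071,.046]]
crU=P([(112,57),(57,205),(650,380),(693,220),(395,155),(362,282),(540,198),(508,325)],105,155)
f=lambda p:(proj(c,pl(p,crM))-crU).ravel()
r=least_squares(f,[.4,.2,-.3]);print('crate',r.x,r.fun.reshape(-1,2).round(1).tolist());cr=r.x
# toppled: local x= lid dir, y, z up ; origin middle
tM=[[.03,.03,.06],[.03,-.03,.06],[-.05,-.03,.06],[-.05,.03,.06]]
tU=P([(69,240),(176,171),(263,299),(166,372)],270,175)
f=lambda p:(proj(c,pl(p,tM))-tU).ravel()
r=least_squares(f,[.4,-.1,.6]);print('top',r.x,r.fun.reshape(-1,2).round(1).tolist());tp=r.x
sM=[[0,0,.1],[.03,.03,.08],[-.03,.03,.08],[-.03,.03,0],[.03,.03,0],[-.03,-.03,.08]]
sU=P([(611,113),(514,90),(557,204),(527,225),(480,125),(675,155)],270,175)
f=lambda p:(proj(c,pl(p,sM))-sU).ravel()
r=least_squares(f,[.4,-.25,-.3]);print('stand',r.x,r.fun.reshape(-1,2).round(1).tolist());st=r.x
np.savez('p.npz',cr=cr,tp=tp,st=st)
# overlay on scene
s=d['scene'];im=cv2.resize(s['pixels'][:,:,::-1],None,fx=3,fy=3,interpolation=cv2.INTER_CUBIC).copy()
def box(p,a,b,col):
    V=[[x,y,z] for z in(a[2],b[2]) for x,y in((a[0],a[1]),(b[0],a[1]),(b[0],b[1]),(a[0],b[1]))]
    U=((proj(s,pl(p,V))+.5)*3-.5).round().astype(int)
    for i in range(4):
        for j,k in((i,(i+1)%4),(i+4,(i+1)%4+4),(i,i+4)): cv2.line(im,tuple(map(int,U[j])),tuple(map(int,U[k])),col,1)
box(cr,(-.0405,-H,0),(.0405,H,.05),(255,0,0))
for k in(-.071,-.142+.0): pass
box(cr,(-.0325,-.068,.008),(.0325,-.003,.046),(0,0,255))
box(tp,(-.05,-.03,0),(.03,.03,.06),(0,0,255)); box(st,(-.03,-.03,0),(.03,.03,.08),(0,0,255))
a=im[320:900,400:1050]; cv2.imwrite('pics/ov.png',a)
```

```text
crate [ 0.53901636  0.19659668 -0.25642144] [[-0.6, -1.1], [-1.1, 0.9], [-0.0, 0.4], [1.2, -0.3], [1.2, 0.0], [-0.4, 0.3], [0.7, -0.4], [-0.9, -0.0]]
top [ 0.47232982 -0.1666623   0.62256072] [[-0.4, -0.7], [-0.9, -1.1], [1.3, 0.9], [0.0, 0.9]]
stand [ 0.53534799 -0.36973365  0.40268722] [[0.1, 0.2], [-0.3, -0.5], [1.6, 0.2], [-1.3, 0.7], [-1.8, -1.2], [1.5, 0.5]]
```

View pics/ov.png

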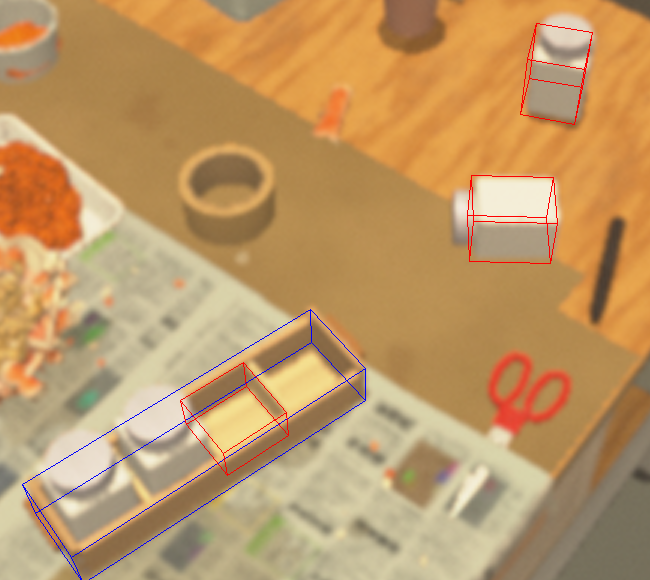

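The overlay agrees to about 2 mm. I'll upend the toppled jar on the table, then regrasp it from above like the other one. First I'll move over the empty cells to refine the crate with the wrist camera.

```bash
cat >> h.py <<'E'
from scipy.spatial.transform import Rotation as Ro
def down(yh,a=0.):
    """tool y heading yh, pointing down, then turned by a about tool y"""
    y=np.array([np.cos(yh),np.sin(yh),0]); z=np.array([0,0,-1.]); x=np.cross(y,z)
    return np.c_[x,y,z]@Ro.from_rotvec([0,a,0]).as_matrix()
def plan(p,R,n,p0=None,R0=None):
    s=ctrl.get_state(); p0=s['eef_pos'] if p0 is None else p0; R0=s['ee_rot'] if R0 is None else R0
    w=Ro.from_matrix(R0.T@R).as_rotvec()/n; r=Ro.from_rotvec(w).as_matrix()
    S=sum(np.linalg.matrix_power(r,k) for k in range(n))
    dp=np.linalg.solve(S,R0.T@(np.array(p)-p0))
    print(n,'rows dp',(dp/.02).round(3),'dr',(w/.1).round(3))
E
python3 - <<'E'
from h import *
plan([.521,.128,.26],down(-.256),32)
E
```

```text
32 rows dp [-1.064  0.108 -0.06 ] dr [-0.   0.   0.5]
```

```bash
for i in 1 2 3 4; do python3 -m inch '{"delta_pos":[[-1,0.1,-0.06],[-1,0.1,-0.06],[-1,0.1,-0.06],[-1,0.1,-0.06],[-1,0.1,-0.06],[-1,0.1,-0.06],[-1,0.1,-0.06],[-1,0.1,-0.06]],"delta_rot":[[0,0,0.5],[0,0,0.5],[0,0,0.5],[0,0,0.5],[0,0,0.5],[0,0,0.5],[0,0,0.5],[0,0,0.5]]}' 1 | tail -c 400; done
python3 - <<'E'
from h import *
s=ctrl.get_state();print(s['eef_pos'],s['ee_rot'].round(3),s['joint_pos'].round(3),s['joint_velocities'].round(2))
E
```

```text
time: 0.95
eef_pos: [0.2931, 0.5612, 0.2317]
ee_rot: [[-0.809, 0.587, -0.0], [0.587, 0.809, -0.001], [-0.0, -0.001, -1.0]]
force: [0.4, -0.2, 0.2]
finger_gap: 0.0872
grip_force: 0.0
time: 1.75
eef_pos: [0.4149, 0.4579, 0.2413]
ee_rot: [[-0.517, 0.856, -0.001], [0.856, 0.517, -0.001], [-0.0, -0.001, -1.0]]
force: [-0.5, -0.2, 0.4]
finger_gap: 0.0872
grip_force: 0.0
time: 2.55
eef_pos: [0.4869, 0.3153, 0.2509]
ee_rot: [[-0.142, 0.99, -0.001], [0.99, 0.142, -0.0], [-0.0, -0.001, -1.0]]
force: [-0.2, -0.6, 0.7]
finger_gap: 0.0871
grip_force: 0.0
time: 3.35
eef_pos: [0.4977, 0.156, 0.2607]
ee_rot: [[0.254, 0.967, -0.001], [0.967, -0.254, -0.0], [-0.0, -0.0, -1.0]]
force: [-0.6, 0.0, 0.7]
finger_gap: 0.0869
grip_force: 0.0
[0.49772077 0.15603783 0.26065192] [[ 0.254  0.967 -0.001]
 [ 0.967 -0.254 -0.   ]
 [-0.    -0.    -1.   ]] [ 0.153 -0.052  1.745 -0.     1.449  0.41 ] [-0.37 -0.21  0.18  0.    0.03  0.13]
```

Run:
```python
from h import *
import pickle
for i in range(4): c=cam('wrist')
pickle.dump(c,open('w1.pkl','wb'))
cr=np.load('p.npz')['cr']
V=[[x,y,.058] for y in(-.147,.147) for x in(-.0405,.0405)]+[[x,y,.046] for y in(0,-.071) for x in(-.0325,.0325)]
k,s=np.cos(cr[2]),np.sin(cr[2]);M=np.array(V)@np.array([[k,-s,0],[s,k,0],[0,0,1]]).T+[cr[0],cr[1],0]
print(proj(c,M).round(1).tolist()); save(c,'w1.png',k=1.5); print(ctrl.get_state()['eef_pos'])
```

```text
[[250.5, 238.1], [311.4, 238.0], [248.4, -12.9], [323.9, -12.3], [256.3, 124.5], [309.3, 124.5], [256.4, 180.5], [306.8, 180.4]]
[0.49797082 0.15690291 0.26085331]
```

View pics/w1.png

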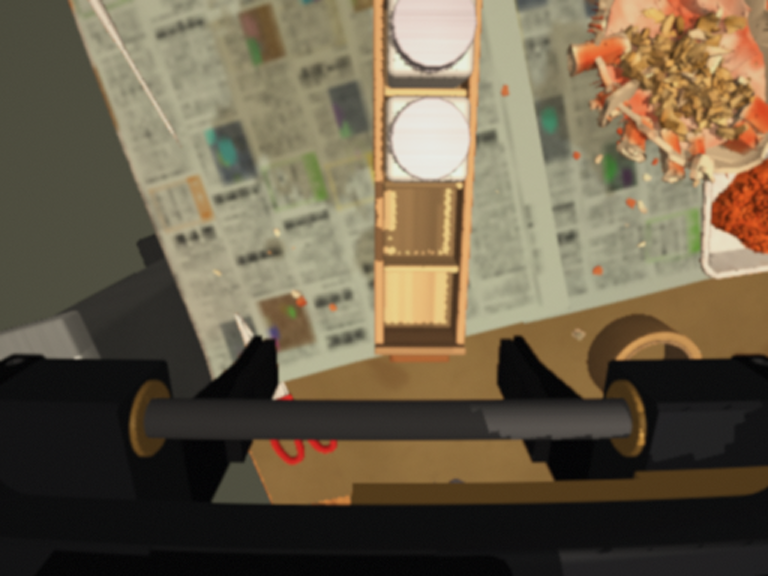

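The crate's dividers appear at (·,183) and (·,267) in the 1.5x wrist view, against predictions of 187 and 271. The near end board is at about 350 against 357. So the crate lies about 3 mm further along +y, or the calibration is off by that much. I'll enlarge the crate and fingertips.

Run:
```python
from h import *
import pickle
c=pickle.load(open('w1.pkl','rb'))
s=ctrl.get_state()
for y in(-.0435,.0435,-.0585,.0585): print((proj(c,s['eef_pos']+s['ee_rot']@np.array([[-.0095,y,0],[.0095,y,0],[.0095,y,-.038]]).T.T.reshape(-1,3).T if 0 else np.array([s['eef_pos']+s['ee_rot']@np.array(v) for v in([-.0095,y,0],[.0095,y,0],[.0095,y,-.038])]))).round(1).tolist())
save(c,'w2.png',(160,110,350,252),4.2)
```

```text
[[186.9, 254.4], [184.4, 225.4], [165.6, 258.6]]
[[331.3, 254.2], [333.7, 225.2], [352.9, 258.2]]
[[162.2, 254.3], [159.0, 225.4], [133.9, 258.3]]
[[355.9, 254.0], [359.1, 225.0], [384.6, 257.8]]
```

View pics/w2.png

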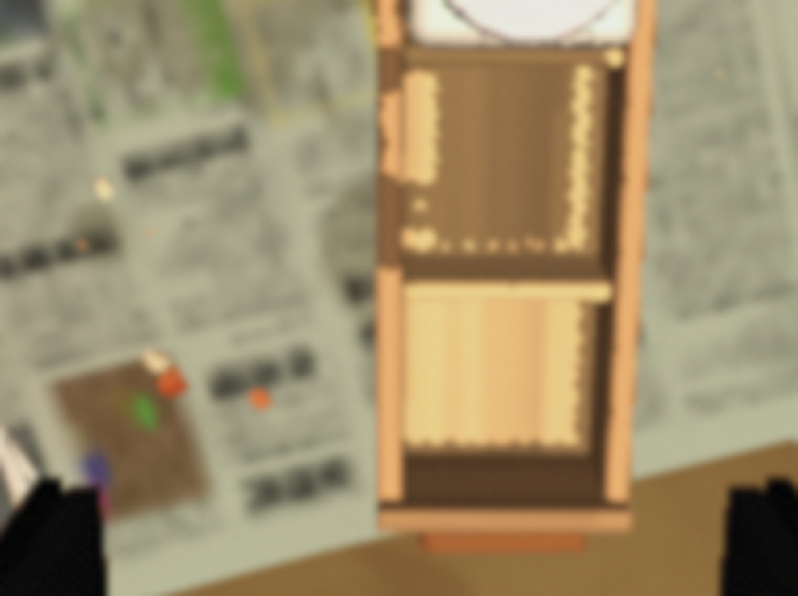

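Run:
```python
from h import *
import pickle
from scipy.optimize import least_squares
c=pickle.load(open('w1.pkl','rb')); z=np.load('p.npz'); tp=z['tp']
Q=lambda a:(np.array(a,float)+.5)/4.2-.5+[160,110]
M=np.array([[-.0405,-.147,.058],[.0405,-.147,.058],[-.0325,-.071,.046],[.0325,-.071,.046],[-.0405,-.071,.05],[.0405,-.071,.05],[.0405,0,.05],[-.0405,0,.05],[0,0,.046]])
U=Q([(378,528),(632,527),(402,291),(609,291),(378,291),(641,291),(653,57),(378,57),(515,57)])
def f(p):
    s,k=np.sin(p[2]),np.cos(p[2]); r=proj(c,M@np.array([[k,-s,0],[s,k,0],[0,0,1]]).T+[p[0],p[1],0])-U
    return r.ravel()
r=least_squares(f,z['cr']);print(r.x,r.fun.reshape(-1,2).round(1).tolist())
np.savez('p.npz',cr=.3*z['cr']+.7*r.x,crw=r.x,tp=tp,st=z['st'])
h=np.array([np.cos(tp[2]),np.sin(tp[2]),0]); R=down(tp[2]-np.pi/2,-.5)
g=np.array([tp[0],tp[1],.03])+.015*h; T=g+.019*R[:,2]; pre=T-.12*R[:,2]
print(R.round(2),T,pre); plan(pre,R,24)
```

```text
[ 0.53857968  0.19934483 -0.25987159] [[-0.4, 1.0], [0.2, 1.3], [0.0, -0.4], [1.2, -0.3], [-0.6, 0.3], [0.3, 0.5], [0.5, -0.4], [-0.9, -0.7], [-0.3, -0.8]]
[[ 0.71  0.58 -0.39]
 [ 0.51 -0.81 -0.28]
 [-0.48  0.   -0.88]] [ 0.47711553 -0.16322721  0.01332593] [ 0.52385307 -0.12967984  0.11863584]
24 rows dp [-0.4    0.4    0.394] dr [ 0.072 -0.2    0.283]
```

```bash
for i in 1 2 3; do python3 -m inch '{"delta_pos":[[-0.4,0.4,0.394],[-0.4,0.4,0.394],[-0.4,0.4,0.394],[-0.4,0.4,0.394],[-0.4,0.4,0.394],[-0.4,0.4,0.394],[-0.4,0.4,0.394],[-0.4,0.4,0.394]],"delta_rot":[[0.072,-0.2,0.283],[0.072,-0.2,0.283],[0.072,-0.2,0.283],[0.072,-0.2,0.283],[0.072,-0.2,0.283],[0.072,-0.2,0.283],[0.072,-0.2,0.283],[0.072,-0.2,0.283]]}' 1 | sed -n 2,3p; done
python3 - <<'E'
from h import *
for i in range(2): c=cam('wrist')
save(c,'w3.png',k=1.2)
tp=np.load('p.npz')['tp'];h=np.array([np.cos(tp[2]),np.sin(tp[2]),0]); R=down(tp[2]-np.pi/2,-.5)
T=np.array([tp[0],tp[1],.03])+.015*h+.019*R[:,2]
plan(T,R,8); s=ctrl.get_state();print(s['joint_pos'].round(2))
l=np.array([-h[1],h[0],0]);C=np.array([tp[0],tp[1],.06])
print((proj(c,[C+.03*h+.03*l,C+.03*h-.03*l,C-.05*h-.03*l,C-.05*h+.03*l])*1.2).round(0).tolist())
E
```

```text
eef_pos: [0.5332, 0.0703, 0.2007]
ee_rot: [[0.456, 0.883, -0.112], [0.874, -0.468, -0.129], [-0.166, -0.039, -0.985]]
eef_pos: [0.5417, -0.0279, 0.1523]
ee_rot: [[0.614, 0.751, -0.245], [0.717, -0.66, -0.224], [-0.33, -0.038, -0.943]]
eef_pos: [0.5233, -0.1309, 0.1185]
ee_rot: [[0.714, 0.581, -0.391], [0.509, -0.814, -0.28], [-0.481, 0.001, -0.877]]
8 rows dp [ 0.009 -0.004  0.74 ] dr [-0.002  0.003 -0.004]
[-0.17  0.43  1.55 -0.35  1.53  0.86]
[[264.0, 243.0], [354.0, 242.0], [346.0, 307.0], [273.0, 307.0]]
```

View pics/w3.png

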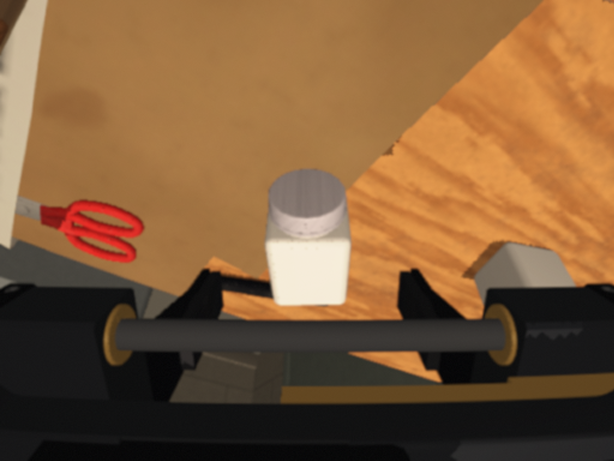

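```bash
python3 - <<'E'
from h import *
import pickle
c=pickle.load(open('c0.pkl','rb'))['top']
print(unproj(c,np.array([(421,395),(485,373)])/1.5,.012))
E
python3 -m inch '{"delta_pos":[[0.02,0,0.74],[0.02,0,0.74],[0.02,0,0.74],[0.02,0,0.74],[0.02,0,0.74],[0.02,0,0.74],[0.02,0,0.74],[0.02,0,0.74]],"delta_rot":[[0,0,0],[0,0,0],[0,0,0],[0,0,0],[0,0,0],[0,0,0],[0,0,0],[0,0,0]]}' 1
python3 -m inch '{"delta_pos":[[0,0,0],[0,0,0],[0,0,0],[0,0,0],[0,0,0],[0,0,0],[0,0,0],[0,0,0]],"delta_rot":[[0,0,0],[0,0,0],[0,0,0],[0,0,0],[0,0,0],[0,0,0],[0,0,0],[0,0,0]]}' 0
```

```text
[[ 0.34332833 -0.12997726  0.012     ]
 [ 0.38759399 -0.25272196  0.012     ]]
time: 6.85
eef_pos: [0.4793, -0.1616, 0.0122]
ee_rot: [[0.713, 0.583, -0.389], [0.511, -0.813, -0.28], [-0.48, 0.001, -0.878]]
force: [0.5, 0.3, 0.8]
finger_gap: 0.0869
grip_force: 0.0
time: 7.65
eef_pos: [0.4806, -0.1613, 0.0141]
ee_rot: [[0.714, 0.583, -0.388], [0.511, -0.813, -0.28], [-0.479, 0.002, -0.878]]
force: [1.0, 1.0, 7.0]
finger_gap: 0.0599
grip_force: 30.0
```

Run:
```python
from h import *
tp=np.load('p.npz')['tp'];h=np.array([np.cos(tp[2]),np.sin(tp[2]),0])
s=ctrl.get_state(); mid=np.array([tp[0],tp[1],.03])+.003*h
m=s['ee_rot'].T@(mid-s['eef_pos']); print('m',m)
# orientation of jar relative to tool: flatten with ideal
Rj=down(tp[2]-np.pi/2,-.5); 
R2=down(.1-np.pi/2,-.5+np.pi/2); print(R2.round(2))
R0=s['ee_rot']; up=R0.T@[0,0,.06]; print('lift 4 rows',(up/4/.02).round(3))
p0=s['eef_pos']+[0,0,.06]; T=np.array([.50,-.15,.10])-R2@m; print(T)
plan(T,R2,24,p0,R0); np.savez('m.npz',m=m)
```

```text
m [-0.013611   -0.0004619  -0.01072816]
[[ 0.48  0.1   0.87]
 [ 0.05 -1.    0.09]
 [ 0.88  0.   -0.48]]
lift 4 rows [-0.359  0.001 -0.659]
[ 0.51590678 -0.14886822  0.10680143]
24 rows dp [ 0.103  0.013 -0.051] dr [-0.067  0.638  0.232]
```

```bash
python3 - <<'E'
from h import *
m=np.load('m.npz')['m'];s=ctrl.get_state();R2=down(.1-np.pi/2,-.5+np.pi/2)
plan(np.array([.54,-.17,.10])-R2@m,R2,24,s['eef_pos']+[0,0,.08],s['ee_rot'])
E
python3 -m inch '{"delta_pos":[[-0.24,0,-0.44],[-0.24,0,-0.44],[-0.24,0,-0.44],[-0.24,0,-0.44],[-0.24,0,-0.44],[-0.24,0,-0.44],[-0.24,0,-0.44],[-0.24,0,-0.44]],"delta_rot":[[0,0,0],[0,0,0],[0,0,0],[0,0,0],[0,0,0],[0,0,0],[0,0,0],[0,0,0]]}'
```

```text
24 rows dp [0.158 0.076 0.017] dr [-0.067  0.638  0.232]
time: 8.45
eef_pos: [0.4798, -0.1613, 0.0945]
ee_rot: [[0.713, 0.583, -0.389], [0.511, -0.813, -0.28], [-0.479, 0.001, -0.878]]
force: [0.1, 0.1, -2.8]
finger_gap: 0.0595
grip_force: 30.0
```

```bash
for i in 1 2 3; do python3 -m inch '{"delta_pos":[[0.158,0.076,0.017],[0.158,0.076,0.017],[0.158,0.076,0.017],[0.158,0.076,0.017],[0.158,0.076,0.017],[0.158,0.076,0.017],[0.158,0.076,0.017],[0.158,0.076,0.017]],"delta_rot":[[-0.067,0.638,0.232],[-0.067,0.638,0.232],[-0.067,0.638,0.232],[-0.067,0.638,0.232],[-0.067,0.638,0.232],[-0.067,0.638,0.232],[-0.067,0.638,0.232],[-0.067,0.638,0.232]]}' | sed -n 2,4p; done
python3 - <<'E'
from h import *
m=np.load('m.npz')['m'];s=ctrl.get_state();R2=down(.1-np.pi/2,-.5+np.pi/2)
print(s['joint_pos'].round(2), 'mid',s['eef_pos']+s['ee_rot']@m)
plan(np.array([.54,-.17,.053])-R2@m,R2,8)
for i in range(2): c=cam('scene')
save(c,'s2.png',(200,60,440,250),3.2)
E
```

```text
eef_pos: [0.506, -0.1597, 0.0853]
ee_rot: [[0.897, 0.438, 0.062], [0.442, -0.894, -0.077], [0.022, 0.096, -0.995]]
force: [-1.1, 0.1, -3.4]
eef_pos: [0.5333, -0.1613, 0.0901]
ee_rot: [[0.809, 0.261, 0.527], [0.271, -0.961, 0.059], [0.522, 0.095, -0.848]]
force: [-0.2, 1.2, -3.2]
eef_pos: [0.555, -0.169, 0.1068]
ee_rot: [[0.475, 0.099, 0.874], [0.048, -0.995, 0.087], [0.879, 0.001, -0.478]]
force: [-0.7, 1.0, -3.7]
[-0.91  0.    2.44  1.64  0.84 -0.75] mid [ 0.53913032 -0.17010495  0.09991925]
8 rows dp [-0.255 -0.     0.145] dr [ 0.001 -0.003  0.   ]
```

View pics/s2.png

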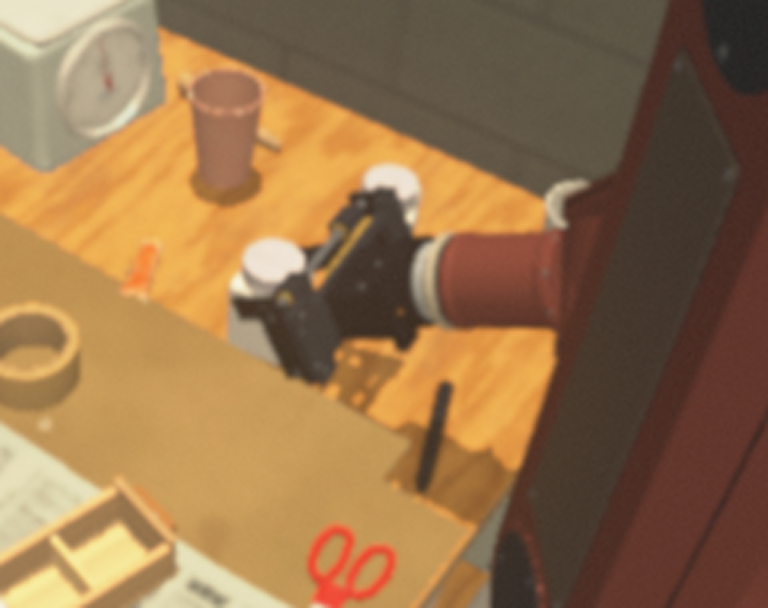

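The jar is upright in the gripper, clear of the bystanders. Next I lower it.

```bash
python3 -m inch '{"delta_pos":[[-0.255,0,0.145],[-0.255,0,0.145],[-0.255,0,0.145],[-0.255,0,0.145],[-0.255,0,0.145],[-0.255,0,0.145],[-0.255,0,0.145],[-0.255,0,0.145]],"delta_rot":[[0,0,0],[0,0,0],[0,0,0],[0,0,0],[0,0,0],[0,0,0],[0,0,0],[0,0,0]]}' 
python3 -m inch '{"delta_pos":[[-0.022,0,0.012],[-0.022,0,0.012],[-0.022,0,0.012],[-0.022,0,0.012],[-0.022,0,0.012],[-0.022,0,0.012],[0,0,0],[0,0,0]],"delta_rot":[[0,0,0],[0,0,0],[0,0,0],[0,0,0],[0,0,0],[0,0,0],[0,0,0],[0,0,0]]}' | sed -n 1,4p
```

```text
time: 11.75
eef_pos: [0.5567, -0.169, 0.0603]
ee_rot: [[0.474, 0.099, 0.875], [0.046, -0.995, 0.088], [0.879, -0.001, -0.476]]
force: [-15.3, 2.1, 27.6]
finger_gap: 0.0598
grip_force: 30.0
time: 12.55
eef_pos: [0.558, -0.1693, 0.0603]
ee_rot: [[0.469, 0.101, 0.877], [0.048, -0.995, 0.089], [0.882, 0.0, -0.471]]
force: [-12.4, 2.5, 21.0]
```

```bash
python3 -m inch '{"delta_pos":[[0.06,0,-0.03],[0.06,0,-0.03],[0,0,0],[0,0,0],[0,0,0],[0,0,0],[0,0,0],[0,0,0]],"delta_rot":[[0,0,0],[0,0,0],[0,0,0],[0,0,0],[0,0,0],[0,0,0],[0,0,0],[0,0,0]]}'  | sed -n 2,4p
python3 -m inch '{"delta_pos":[[0,0,0],[0,0,0],[0,0,0],[0,0,0],[0,0,0],[0,0,-0.5],[0,0,-0.9],[0,0,-0.9]],"delta_rot":[[0,0,0],[0,0,0],[0,0,0],[0,0,0],[0,0,0],[0,0,0],[0,0,0],[0,0,0]]}' 1
python3 -m inch '{"delta_pos":[[0,0,-0.95],[0,0,-0.95],[0,0,-0.95],[0.5,0,-0.5],[0.9,0,0],[0.9,0,0],[0.9,0,0],[0.9,0,0]],"delta_rot":[[0,0,0],[0,0,0],[0,0,0],[0,0,0],[0,0,0],[0,0,0],[0,0,0],[0,0,0]]}'
python3 - <<'E'
from h import *
c=cam('top')
save(c,'t3.png',(270,165,395,260),6)
s=ctrl.get_state();print(s['joint_pos'].round(2))
E
```

```text
eef_pos: [0.5569, -0.1695, 0.0603]
ee_rot: [[0.475, 0.099, 0.875], [0.047, -0.995, 0.087], [0.879, -0.0, -0.477]]
force: [-0.4, 0.2, 7.4]
time: 14.15
eef_pos: [0.5151, -0.1722, 0.0807]
ee_rot: [[0.478, 0.1, 0.872], [0.046, -0.995, 0.089], [0.877, -0.002, -0.481]]
force: [-0.1, -0.7, -0.2]
finger_gap: 0.0869
grip_force: 0.0
time: 14.95
eef_pos: [0.5011, -0.1802, 0.1846]
ee_rot: [[0.479, 0.104, 0.872], [0.046, -0.995, 0.093], [0.877, -0.004, -0.481]]
force: [0.3, -0.0, -0.2]
finger_gap: 0.0869
grip_force: 0.0
[-1.08 -0.36  2.51  1.31  1.   -0.4 ]
```

View pics/t3.png

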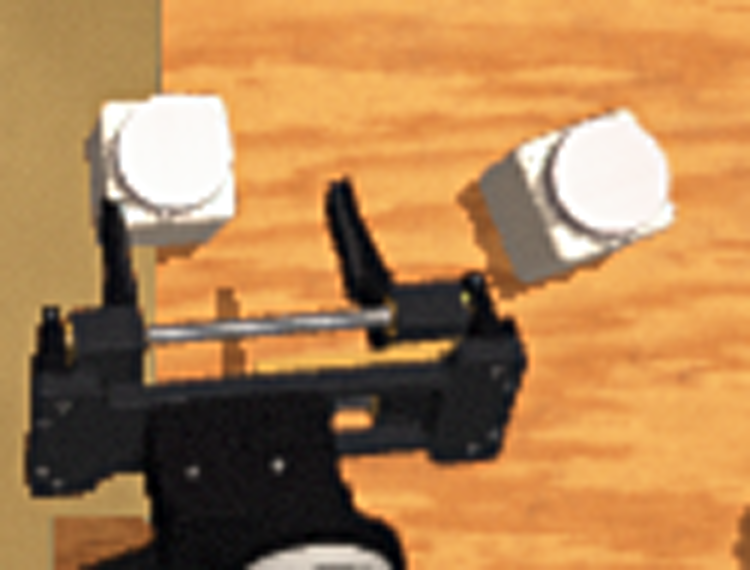

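The jar stands upright on its own, lid centre at crop (170,152). Its lateral position is known from the grip. Now I grasp it from above along its other axis, which centres it that way too.

Run:
```python
from h import *
m=np.load('m.npz')['m']; z=dict(np.load('p.npz'))
ya=z['crw'][2]*.7+z['cr'][2]*.3
w=z['crw']; x=np.array([np.cos(w[2]),np.sin(w[2])]); y=np.array([-x[1],x[0]])
z['C']=np.r_[w[:2]+.0009*x-.0006*y,-.259]; np.savez('p.npz',**z); print('crate',z['C'])
c=cam('top'); print('lid',unproj(c,[[270+170.5/6-.5,165+152.5/6-.5]],.1))
R=np.array([[.475,.099,.875],[.047,-.995,.087],[.879,0,-.477]]); print('mid',np.array([.5569,-.1695,.0603])+R@m)
lat=np.array([.099,-.995]); print('lat coord', lat@[.5569,-.1695])
j=(np.array([.5569,-.1695,.0603])+R@m)[:2]
Rg=down(.099); pre=np.r_[j,.15]; s=ctrl.get_state()
print(Rg.round(2)); plan(pre,Rg,24); plan(pre,down(.099+np.pi),24)
```

```text
crate [ 0.53929529  0.19853372 -0.259     ]
lid [[ 0.54087172 -0.16813499  0.1       ]]
mid [ 0.54100191 -0.17061347  0.05345326]
lat coord 0.2237856
[[-0.1  1.   0. ]
 [ 1.   0.1  0. ]
 [ 0.   0.  -1. ]]
24 rows dp [0.023 0.027 0.115] dr [ 0.346 -0.348 -0.583]
24 rows dp [ 0.003 -0.048  0.107] dr [-0.349 -0.347  0.588]
```

Before picking up the jar, I'll fix the crate's position with a light touch probe. I'll put the shut fingertips inside empty cell 0 and touch opposite walls, because the camera estimates differ by 2-3 mm.

Run:
```python
from h import *
C=np.load('p.npz')['C']; y=np.array([-np.sin(C[2]),np.cos(C[2])])
c0=C[:2]-.1065*y; print(c0)
plan(np.r_[c0,.13],down(C[2]),24)
```

```text
[0.51201914 0.09558586]
24 rows dp [ 0.322 -0.482  0.281] dr [ 0.268 -0.389 -0.451]
```

```bash
cat >> h.py <<'E'
def sim(dp,dr,n):
    s=ctrl.get_state();p=s['eef_pos'];R=s['ee_rot']
    for i in range(n):
        p=p+R@np.array(dp)*.02;R=R@Ro.from_rotvec(np.array(dr)*.1).as_matrix()
        if i%4==3: print(p.round(3),R[:,2].round(2),R[:,0].round(2))
E
python3 - <<'E'
from h import *
sim([.322,-.482,.281],[.268,-.389,-.451],24)
E
```

```text
[ 0.527 -0.137  0.195] [ 0.77  0.17 -0.61] [0.57 0.25 0.78]
[ 0.545 -0.089  0.195] [ 0.64  0.22 -0.74] [0.61 0.44 0.66]
[ 0.553 -0.039  0.186] [ 0.48  0.22 -0.85] [0.6  0.62 0.5 ]
[0.55  0.01  0.171] [ 0.32  0.18 -0.93] [0.53 0.78 0.33]
[0.537 0.056 0.152] [ 0.15  0.11 -0.98] [0.41 0.9  0.16]
[0.512 0.096 0.13 ] [-0.  0. -1.] [0.26 0.97 0.  ]
```

```bash
for i in 1 2 3; do python3 -m inch '{"delta_pos":[[0.322,-0.482,0.281],[0.322,-0.482,0.281],[0.322,-0.482,0.281],[0.322,-0.482,0.281],[0.322,-0.482,0.281],[0.322,-0.482,0.281],[0.322,-0.482,0.281],[0.322,-0.482,0.281]],"delta_rot":[[0.268,-0.389,-0.451],[0.268,-0.389,-0.451],[0.268,-0.389,-0.451],[0.268,-0.389,-0.451],[0.268,-0.389,-0.451],[0.268,-0.389,-0.451],[0.268,-0.389,-0.451],[0.268,-0.389,-0.451]]}' 0 | sed -n 2,5p; done
python3 - <<'E'
from h import *
C=np.load('p.npz')['C']; y=np.array([-np.sin(C[2]),np.cos(C[2])])
plan(np.r_[C[:2]-.1065*y,.03],down(C[2]),8); print(ctrl.get_state()['joint_pos'].round(2))
E
```

```text
eef_pos: [0.5434, -0.0877, 0.1908]
ee_rot: [[0.614, 0.473, 0.632], [0.442, -0.869, 0.221], [0.654, 0.144, -0.743]]
force: [0.1, 0.4, 0.5]
finger_gap: 0.0312
eef_pos: [0.5485, 0.0114, 0.1678]
ee_rot: [[0.531, 0.788, 0.31], [0.779, -0.599, 0.188], [0.334, 0.142, -0.932]]
force: [-0.9, -0.1, 1.4]
finger_gap: 0.0005
eef_pos: [0.51, 0.0963, 0.1268]
ee_rot: [[0.255, 0.967, -0.008], [0.967, -0.255, 0.003], [0.001, -0.009, -1.0]]
force: [0.0, 0.5, 0.7]
finger_gap: 0.0006
8 rows dp [-0.002  0.016  0.605] dr [-0.011 -0.001  0.001]
[0.03 0.07 1.89 0.   1.2  0.29]
```

```bash
python3 -m inch '{"delta_pos":[[0,0.02,0.6],[0,0.02,0.6],[0,0.02,0.6],[0,0.02,0.6],[0,0.02,0.6],[0,0.02,0.6],[0,0,0.6],[0,0,0.6]],"delta_rot":[[-0.01,0,0],[-0.01,0,0],[-0.01,0,0],[-0.01,0,0],[-0.01,0,0],[-0.01,0,0],[-0.01,0,0],[-0.01,0,0]]}' | sed -n 2,4p
python3 -m inch '{"delta_pos":[[0.2,0,0],[0.2,0,0],[0.2,0,0],[0.2,0,0],[0.15,0,0],[0.1,0,0],[0.1,0,0],[0.05,0,0]],"delta_rot":[[0,0,0],[0,0,0],[0,0,0],[0,0,0],[0,0,0],[0,0,0],[0,0,0],[0,0,0]]}'
python3 - <<'E'
from h import *
C=np.load('p.npz')['C'];x=np.array([np.cos(C[2]),np.sin(C[2])]);y=np.array([-x[1],x[0]]);s=ctrl.get_state()
d=s['eef_pos'][:2]-C[:2]+.1065*y; print('offset crate x,y mm',d@x*1e3,d@y*1e3)
E
```

```text
eef_pos: [0.5139, 0.096, 0.0316]
ee_rot: [[0.258, 0.966, 0.005], [0.966, -0.258, 0.002], [0.003, 0.004, -1.0]]
force: [1.0, 0.2, 0.1]
time: 19.05
eef_pos: [0.5195, 0.1155, 0.0333]
ee_rot: [[0.256, 0.967, 0.002], [0.967, -0.256, -0.005], [-0.004, 0.004, -1.0]]
force: [-6.6, -20.8, 9.6]
finger_gap: 0.0005
grip_force: 10.7
offset crate x,y mm 2.081052119730629 21.16310974393926
```

```bash
cat > off.py <<'E'
from h import *
C=np.load('p.npz')['C'];x=np.array([np.cos(C[2]),np.sin(C[2])]);y=np.array([-x[1],x[0]]);s=ctrl.get_state()
d=s['eef_pos'][:2]-C[:2]+.1065*y; print('offset crate x,y mm',d@x*1e3,d@y*1e3, 'F x,y',s['force'][:2]@x,s['force'][:2]@y,s['force'][2])
E
python3 -m inch '{"delta_pos":[[-0.5,0,0],[-0.5,0,0],[-0.5,0,0],[-0.4,0,0],[-0.3,0,0],[-0.15,0,0],[-0.1,0,0],[-0.05,0,0]],"delta_rot":[[0,0,0],[0,0,0],[0,0,0],[0,0,0],[0,0,0],[0,0,0],[0,0,0],[0,0,0]]}' | sed -n 2,4p
python3 off.py
```

```text
eef_pos: [0.5079, 0.0739, 0.0326]
ee_rot: [[0.259, 0.966, 0.007], [0.966, -0.259, 0.008], [0.009, 0.005, -1.0]]
force: [5.0, 16.9, -4.4]
offset crate x,y mm 1.5455058596001185 -22.017091043527483 F x,y 0.5152609460601143 17.573110260783217 -4.388325457611642
```

```bash
python3 -m inch '{"delta_pos":[[0.64,0,0],[0.64,0.1,0],[0,0.2,0],[0,0.2,0],[0,0.15,0],[0,0.1,0],[0,0.1,0],[0,0.05,0]],"delta_rot":[[0,0,0],[0,0,0],[0,0,0],[0,0,0],[0,0,0],[0,0,0],[0,0,0],[0,0,0]]}' | sed -n 2,4p
python3 off.py
```

```text
eef_pos: [0.5313, 0.0907, 0.0326]
ee_rot: [[0.258, 0.966, 0.005], [0.966, -0.258, 0.002], [0.003, 0.004, -1.0]]
force: [0.8, -0.2, 0.7]
offset crate x,y mm 19.853229573651607 0.24884444071469966 F x,y 0.7852436748138422 -0.0290113102784599 0.70117865610032
```

```bash
python3 -m inch '{"delta_pos":[[0,0.05,0],[0,0.05,0],[0,0.05,0],[0,0.05,0],[0,0.03,0],[0,0.02,0],[0,0,0],[0,0,0]],"delta_rot":[[0,0,0],[0,0,0],[0,0,0],[0,0,0],[0,0,0],[0,0,0],[0,0,0],[0,0,0]]}' | sed -n 2,4p
python3 off.py
```

```text
eef_pos: [0.5344, 0.0902, 0.0323]
ee_rot: [[0.258, 0.966, 0.001], [0.966, -0.258, 0.002], [0.003, 0.001, -1.0]]
force: [-6.2, 1.8, 3.5]
offset crate x,y mm 23.041407287928845 0.5039075578603556 F x,y -6.435745394844686 0.16294637310130558 3.5053724512054987
```

```bash
python3 -m inch '{"delta_pos":[[0,-0.5,0],[0,-0.5,0],[0,-0.5,0],[0,-0.4,0],[0,-0.3,0],[0,-0.15,0],[0,-0.05,0],[0,-0.03,0]],"delta_rot":[[0,0,0],[0,0,0],[0,0,0],[0,0,0],[0,0,0],[0,0,0],[0,0,0],[0,0,0]]}' | sed -n 2,4p
python3 off.py
```

```text
eef_pos: [0.4893, 0.1023, 0.0327]
ee_rot: [[0.258, 0.966, 0.005], [0.966, -0.258, 0.002], [0.003, 0.005, -1.0]]
force: [0.9, -0.7, -0.7]
offset crate x,y mm -23.637689978606502 0.6871845437884763 F x,y 1.054784140929349 -0.4906163248906907 -0.721732692146252
```

```bash
python3 -m inch '{"delta_pos":[[0,-0.05,0],[0,-0.05,0],[0,-0.03,0],[0,-0.03,0],[0,0,0],[0,0,0],[0,0,0],[0,0,0]],"delta_rot":[[0,0,0],[0,0,0],[0,0,0],[0,0,0],[0,0,0],[0,0,0],[0,0,0],[0,0,0]]}' | sed -n 2,4p
python3 off.py
```

```text
eef_pos: [0.4893, 0.1024, 0.0333]
ee_rot: [[0.258, 0.966, 0.012], [0.966, -0.258, 0.001], [0.004, 0.011, -1.0]]
force: [10.7, -3.7, -6.9]
offset crate x,y mm -23.65799990050254 0.7705755712897205 F x,y 11.2941639570246 -0.806877592596008 -6.930854608664165
```

```bash
python3 - <<'E'
from h import *
z=dict(np.load('p.npz'));C=z['C'];x=np.array([np.cos(C[2]),np.sin(C[2])]);y=np.array([-x[1],x[0]])
C[:2]+=-.0003*x-.00043*y; z['C']=C; np.savez('p.npz',**z); print(C,'c0',C[:2]-.1065*y,'c1',C[:2]-.0355*y)
s=ctrl.get_state(); p0=s['eef_pos']+s['ee_rot']@[0,.022,0]+[0,0,.128]
plan([.5410,-.1706,.15],down(.099),16,p0,down(C[2]))
E
python3 -m inch '{"delta_pos":[[0,0.55,0],[0,0.55,-0.2],[0,0,-0.9],[0,0,-1],[0,0,-1],[0,0,-1],[0,0,-1],[0,0,-1]],"delta_rot":[[0,0,0],[0,0,0],[0,0,0],[0,0,0],[0,0,0],[0,0,0],[0,0,0],[0,0,0]]}' 1
```

```text
[ 0.53889516  0.19819489 -0.259     ] c0 [0.51161902 0.09524703] c1 [0.52980312 0.16387894]
16 rows dp [-0.828  0.172  0.036] dr [ 0.     0.    -0.224]
time: 23.85
eef_pos: [0.5069, 0.0971, 0.1557]
ee_rot: [[0.258, 0.966, 0.004], [0.966, -0.258, 0.002], [0.003, 0.003, -1.0]]
force: [0.4, -0.1, 0.4]
finger_gap: 0.0563
grip_force: 0.0
```

```bash
for i in 1 2; do python3 -m inch '{"delta_pos":[[-0.83,0.17,0.02],[-0.83,0.17,0.02],[-0.83,0.17,0.02],[-0.83,0.17,0.02],[-0.83,0.17,0.02],[-0.83,0.17,0.02],[-0.83,0.17,0.02],[-0.83,0.17,0.02]],"delta_rot":[[0,0,-0.224],[0,0,-0.224],[0,0,-0.224],[0,0,-0.224],[0,0,-0.224],[0,0,-0.224],[0,0,-0.224],[0,0,-0.224]]}' 1 | sed -n 2,5p; done
python3 - <<'E'
from h import *
plan([.5410,-.1706,.054],down(.099),8)
E
```

```text
eef_pos: [0.5096, -0.039, 0.1514]
ee_rot: [[0.081, 0.997, 0.004], [0.997, -0.081, 0.002], [0.003, 0.004, -1.0]]
force: [0.0, 0.5, 1.2]
finger_gap: 0.0869
eef_pos: [0.5363, -0.1718, 0.1479]
ee_rot: [[-0.098, 0.995, 0.004], [0.995, 0.098, 0.002], [0.002, 0.004, -1.0]]
force: [0.6, -0.4, 0.1]
finger_gap: 0.0874
8 rows dp [0.004 0.028 0.587] dr [ 0.005 -0.003 -0.001]
```

```bash
python3 -m inch '{"delta_pos":[[0,0.1,0.5],[0,0.1,0.58],[0,0.02,0.6],[0,0,0.6],[0,0,0.6],[0,0,0.6],[0,0,0.6],[0,0,0.6]],"delta_rot":[[0,0,0],[0,0,0],[0,0,0],[0,0,0],[0,0,0],[0,0,0],[0,0,0],[0,0,0]]}' 1
python3 -m inch '{"delta_pos":[[0,0,0],[0,0,0],[0,0,0],[0,0,0],[0,0,0],[0,0,0],[0,0,0],[0,0,0]],"delta_rot":[[0,0,0],[0,0,0],[0,0,0],[0,0,0],[0,0,0],[0,0,0],[0,0,0],[0,0,0]]}' 0
python3 - <<'E'
from h import *
s=ctrl.get_state();print('lat',np.array([.099,-.995])@s['eef_pos'][:2])
C=np.load('p.npz')['C'];y=np.array([-np.sin(C[2]),np.cos(C[2])])
R=down(C[2]);lat_err=.2238-np.array([.099,-.995])@s['eef_pos'][:2]  # jar offset along tool -x
tx=-lat_err; print('jar offset tool x',tx)
T=np.r_[C[:2]-.0355*y,.18]-R@[tx,0,0]; print(T)
plan(T,R,24,s['eef_pos']+[0,0,.10])
E
```

```text
time: 26.25
eef_pos: [0.5407, -0.1701, 0.0531]
ee_rot: [[-0.097, 0.995, 0.004], [0.995, 0.097, 0.002], [0.002, 0.005, -1.0]]
force: [-0.8, -0.4, -0.0]
finger_gap: 0.0872
grip_force: 0.0
time: 27.05
eef_pos: [0.5412, -0.1705, 0.0549]
ee_rot: [[-0.097, 0.995, 0.005], [0.995, 0.097, 0.001], [0.001, 0.006, -1.0]]
force: [0.1, 0.2, 6.1]
finger_gap: 0.0597
grip_force: 30.0
lat 0.22322218109745814
jar offset tool x -0.0005778189025418545
[0.5299511  0.16443749 0.18      ]
24 rows dp [ 0.698 -0.075 -0.052] dr [ 0.002 -0.001  0.149]
```

```bash
python3 -m inch '{"delta_pos":[[0,0,-0.4],[0,0,-0.6],[0,0,-0.6],[0,0,-0.7],[0,0,-0.7],[0,0,-0.7],[0,0,-0.7],[0,0,-0.6]],"delta_rot":[[0,0,0],[0,0,0],[0,0,0],[0,0,0],[0,0,0],[0,0,0],[0,0,0],[0,0,0]]}' | sed -n 2,4p
for i in 1 2 3; do python3 -m inch '{"delta_pos":[[0.7,-0.075,-0.05],[0.7,-0.075,-0.05],[0.7,-0.075,-0.05],[0.7,-0.075,-0.05],[0.7,-0.075,-0.05],[0.7,-0.075,-0.05],[0.7,-0.075,-0.05],[0.7,-0.075,-0.05]],"delta_rot":[[0,0,0.149],[0,0,0.149],[0,0,0.149],[0,0,0.149],[0,0,0.149],[0,0,0.149],[0,0,0.149],[0,0,0.149]]}' | sed -n 2,5p; done
python3 - <<'E'
from h import *
for i in range(3): cam('wrist')
plan([.52995,.16444,.13],down(-.259),8)
E
```

```text
eef_pos: [0.5406, -0.1705, 0.1558]
ee_rot: [[-0.097, 0.995, 0.006], [0.995, 0.097, 0.002], [0.001, 0.006, -1.0]]
force: [-0.4, 0.0, -2.3]
eef_pos: [0.5231, -0.0586, 0.1629]
ee_rot: [[0.023, 1.0, 0.005], [1.0, -0.023, 0.002], [0.002, 0.005, -1.0]]
force: [0.1, -0.1, -3.0]
finger_gap: 0.0599
eef_pos: [0.5194, 0.0539, 0.1711]
ee_rot: [[0.141, 0.99, 0.005], [0.99, -0.141, 0.002], [0.003, 0.004, -1.0]]
force: [-0.3, -0.1, -3.9]
finger_gap: 0.0595
eef_pos: [0.5291, 0.1661, 0.1793]
ee_rot: [[0.258, 0.966, 0.004], [0.966, -0.258, 0.002], [0.003, 0.004, -1.0]]
force: [-0.0, -1.2, -3.4]
finger_gap: 0.0598
8 rows dp [-0.009  0.006  0.308] dr [ 0.005 -0.004  0.001]
```

```bash
python3 -m inch '{"delta_pos":[[-0.02,0.01,0.2],[-0.02,0.01,0.3],[-0.02,0.01,0.4],[-0.01,0.01,0.4],[0,0.01,0.4],[0,0,0.4],[0,0,0.2],[0,0,0.1]],"delta_rot":[[0.005,-0.004,0],[0.005,-0.004,0],[0.005,-0.004,0],[0.005,-0.004,0],[0.005,-0.004,0],[0.005,-0.004,0],[0.005,-0.004,0],[0.005,-0.004,0]]}' | sed -n 2,4p
python3 - <<'E'
from h import *
for i in range(3): cam('wrist')
plan([.52995,.16444,.09],down(-.259),8)
E
```

```text
eef_pos: [0.5296, 0.1639, 0.13]
ee_rot: [[0.257, 0.966, -0.001], [0.966, -0.257, -0.0], [-0.001, -0.001, -1.0]]
force: [0.1, 0.1, -1.9]
8 rows dp [ 0.003 -0.001  0.256] dr [ 0.    -0.    -0.001]
```

```bash
python3 -m inch '{"delta_pos":[[0.003,0,0.24],[0.003,0,0.24],[0.003,0,0.24],[0.003,0,0.24],[0.003,0,0.24],[0.003,0,0.24],[0.003,0,0.24],[0.003,0,0.24]],"delta_rot":[[0,0,0],[0,0,0],[0,0,0],[0,0,0],[0,0,0],[0,0,0],[0,0,0],[0,0,0]]}' | sed -n 2,4p
```

```text
eef_pos: [0.53, 0.1644, 0.0919]
ee_rot: [[0.257, 0.966, -0.0], [0.966, -0.257, -0.0], [-0.0, -0.0, -1.0]]
force: [0.0, -0.9, -3.0]
```

```bash
python3 -m inch '{"delta_pos":[[0,0,0.26],[0,0,0.26],[0,0,0.24],[0,0,0.22],[0,0,0.18],[0,0,0.12],[0,0,0.08],[0,0,0.05]],"delta_rot":[[0,0,0],[0,0,0],[0,0,0],[0,0,0],[0,0,0],[0,0,0],[0,0,0],[0,0,0]]}' | sed -n 2,4p
python3 -m inch '{"delta_pos":[[0,0,0.02],[0,0,0.01],[0,0,0],[0,0,0],[0,0,0],[0,0,0],[0,0,0],[0,0,0]],"delta_rot":[[0,0,0],[0,0,0],[0,0,0],[0,0,0],[0,0,0],[0,0,0],[0,0,0],[0,0,0]]}' | sed -n 2,4p
```

```text
eef_pos: [0.5301, 0.1644, 0.0641]
ee_rot: [[0.257, 0.966, -0.0], [0.966, -0.257, -0.0], [-0.0, -0.0, -1.0]]
force: [-0.3, -0.1, -2.6]
eef_pos: [0.53, 0.1644, 0.0636]
ee_rot: [[0.257, 0.966, -0.0], [0.966, -0.257, -0.0], [-0.0, -0.0, -1.0]]
force: [0.7, -1.0, -3.3]
```

```bash
python3 -m inch '{"delta_pos":[[0,0,0.02],[0,0,0.02],[0,0,0.02],[0,0,0],[0,0,0],[0,0,0],[0,0,0],[0,0,0]],"delta_rot":[[0,0,0],[0,0,0],[0,0,0],[0,0,0],[0,0,0],[0,0,0],[0,0,0],[0,0,0]]}' | sed -n 2,4p
```

```text
eef_pos: [0.5301, 0.1644, 0.0631]
ee_rot: [[0.257, 0.966, -0.0], [0.966, -0.257, -0.0], [-0.0, -0.0, -1.0]]
force: [-3.2, -1.8, 5.3]
```

```bash
python3 -m inch '{"delta_pos":[[0,0,0],[0,0,0],[0,0,0],[0,0,0],[0,0,0],[0,0,-0.3],[0,0,-0.7],[0,0,-0.9]],"delta_rot":[[0,0,0],[0,0,0],[0,0,0],[0,0,0],[0,0,0],[0,0,0],[0,0,0],[0,0,0]]}' 1 | sed -n 2,5p
python3 -m inch '{"delta_pos":[[0,0,-0.9],[0,0,-0.9],[0,0,-0.9],[-0.5,0,-0.5],[-0.9,0,0],[-0.9,0,0],[-0.9,0,0],[-0.9,0,0]],"delta_rot":[[0,0,0],[0,0,0],[0,0,0],[0,0,0],[0,0,0],[0,0,0],[0,0,0],[0,0,0]]}' | sed -n 2,5p
python3 - <<'E'
from h import *
st=np.load('p.npz')['st']; print(st)
plan([st[0],st[1],.15],down(st[2]-np.pi/2),24)
c=cam('top'); u=unproj
# lid centroid in top view: bright low-saturation blob near predicted
im=c['pixels'].astype(int); P=proj(c,[[st[0],st[1],.1]])[0].round().astype(int); print(P)
w=im[P[1]-14:P[1]+15,P[0]-14:P[0]+15]; mask=((w.min(2)>170)&((w.max(2)-w.min(2))<35)).astype(np.uint8)
print('\n'.join(''.join('#' if v else '.' for v in r) for r in mask))
E
```

```text
eef_pos: [0.5296, 0.1643, 0.101]
ee_rot: [[0.257, 0.966, -0.001], [0.966, -0.257, -0.0], [-0.001, -0.001, -1.0]]
force: [0.0, 1.1, -0.4]
finger_gap: 0.0869
eef_pos: [0.5085, 0.084, 0.1649]
ee_rot: [[0.257, 0.966, 0.0], [0.966, -0.257, -0.0], [-0.0, 0.0, -1.0]]
force: [-0.2, -0.6, -0.1]
finger_gap: 0.0867
[ 0.53534799 -0.36973365  0.40268722]
24 rows dp [-0.714  0.671  0.031] dr [0.    0.    0.378]
[371 194]
.............................
.............................
.............................
.............................
..............####...........
..........#########..........
........############.........
.....#.##############........
..####.###############.......
#####.################.......
####..#################......
####..##################.....
####.###################.....
.##..###################.....
.#...###################.....
.....###################.....
......##################.....
......##################.....
......##################.....
.......##################....
........#################....
.........################....
......#...##############.....
.....###.....#########.......
......###.#.......#..........
......######...#.............
......#######................
.......###...................
.............................
```

Run:
```python
from h import *
import pickle
d=pickle.load(open('c0.pkl','rb'))
for z in(.1,.12,.14): print(z,unproj(d['top'],np.array([(559,182)])/1.5,z),unproj(d['scene'],np.array([(407,130)])/1.5,z))
print(unproj(d['scene'],np.array([(405,176)])/1.5,0), unproj(d['top'],np.array([(580,188),(540,182)])/1.5,.12))
plan([.5355,-.372,.15],down(.4027-np.pi/2),24)
```

```text
0.1 [[ 0.74434605 -0.38054581  0.1       ]] [[ 0.74795013 -0.40173534  0.1       ]]
0.12 [[ 0.73657358 -0.37398389  0.12      ]] [[ 0.73244208 -0.37920062  0.12      ]]
0.14 [[ 0.7288011  -0.36742196  0.14      ]] [[ 0.71693404 -0.35666591  0.14      ]]
[[ 0.72487989 -0.36690397  0.        ]] [[ 0.72585908 -0.41257634  0.12      ]
 [ 0.73565316 -0.33863508  0.12      ]]
24 rows dp [-0.713  0.673  0.032] dr [0.    0.001 0.378]
```

```bash
for i in 1 2 3; do python3 -m inch '{"delta_pos":[[-0.71,0.67,0.03],[-0.71,0.67,0.03],[-0.71,0.67,0.03],[-0.71,0.67,0.03],[-0.71,0.67,0.03],[-0.71,0.67,0.03],[-0.71,0.67,0.03],[-0.71,0.67,0.03]],"delta_rot":[[0,0,0.378],[0,0,0.378],[0,0,0.378],[0,0,0.378],[0,0,0.378],[0,0,0.378],[0,0,0.378],[0,0,0.378]]}' 1 | sed -n 1,4p; done
python3 - <<'E'
from h import *
plan([.5355,-.372,.054],down(.4027-np.pi/2),8); print(ctrl.get_state()['joint_pos'].round(2))
E
```

```text
time: 37.0
eef_pos: [0.5644, -0.0613, 0.1599]
ee_rot: [[0.535, 0.845, -0.0], [0.845, -0.535, -0.0], [-0.0, 0.0, -1.0]]
force: [0.1, -0.2, -0.1]
time: 37.8
eef_pos: [0.5737, -0.2168, 0.155]
ee_rot: [[0.763, 0.647, -0.0], [0.647, -0.763, -0.0], [-0.0, 0.0, -1.0]]
force: [-0.2, -0.8, -0.0]
time: 38.6
eef_pos: [0.5361, -0.3682, 0.1499]
ee_rot: [[0.921, 0.39, -0.0], [0.39, -0.921, 0.0], [-0.0, -0.0, -1.0]]
force: [0.9, 0.2, 0.3]
8 rows dp [-0.013  0.02   0.6  ] dr [-0.     0.    -0.003]
[-0.72  0.34  1.52 -0.    1.28  0.45]
```

```bash
python3 -m inch '{"delta_pos":[[0,0.05,0.6],[0,0.03,0.6],[0,0,0.6],[0,0,0.6],[0,0,0.6],[0,0,0.6],[0,0,0.6],[0,0,0.6]],"delta_rot":[[0,0,0],[0,0,0],[0,0,0],[0,0,0],[0,0,0],[0,0,0],[0,0,0],[0,0,0]]}' 1 | sed -n 2,4p
python3 -m inch '{"delta_pos":[[0,0,0],[0,0,0],[0,0,0],[0,0,0],[0,0,0],[0,0,0],[0,0,0],[0,0,0]],"delta_rot":[[0,0,0],[0,0,0],[0,0,0],[0,0,0],[0,0,0],[0,0,0],[0,0,0],[0,0,0]]}' 0
python3 -m inch '{"delta_pos":[[0,0,0],[0,0,0],[0,0,0],[0,0,0],[0,0,-0.4],[0,0,-0.7],[0,0,-0.7],[0,0,-0.5]],"delta_rot":[[0,0,0],[0,0,0],[0,0,0],[0,0,0],[0,0,0],[0,0,0],[0,0,0],[0,0,0]]}' 1 | sed -n 2,5p
for i in 1 2; do python3 -m inch '{"delta_pos":[[0,0,0],[0,0,0],[0,0,0],[0,0,0],[0,0,0],[0,0,0],[0,0,0],[0,0,0]],"delta_rot":[[0,0,-0.98],[0,0,-0.98],[0,0,-0.98],[0,0,-0.98],[0,0,-0.98],[0,0,-0.98],[0,0,-0.98],[0,0,-0.98]]}' 1 | sed -n 2,5p; done
```

```text
eef_pos: [0.5375, -0.368, 0.053]
ee_rot: [[0.92, 0.393, -0.0], [0.393, -0.92, -0.0], [-0.0, -0.0, -1.0]]
force: [0.5, -0.2, 0.0]
time: 40.2
eef_pos: [0.538, -0.3687, 0.055]
ee_rot: [[0.92, 0.392, 0.001], [0.392, -0.92, -0.001], [0.001, 0.002, -1.0]]
force: [0.8, -0.9, 4.7]
finger_gap: 0.06
grip_force: 29.7
eef_pos: [0.5383, -0.3689, 0.1028]
ee_rot: [[0.92, 0.393, 0.002], [0.393, -0.92, -0.002], [0.001, 0.003, -1.0]]
force: [0.5, 0.1, 0.8]
finger_gap: 0.0869
eef_pos: [0.5378, -0.3685, 0.1014]
ee_rot: [[0.37, 0.929, 0.001], [0.929, -0.37, -0.001], [-0.001, 0.001, -1.0]]
force: [-0.3, 0.6, -0.5]
finger_gap: 0.0868
eef_pos: [0.5378, -0.3685, 0.1014]
ee_rot: [[-0.394, 0.919, 0.001], [0.919, 0.394, -0.001], [-0.001, 0.001, -1.0]]
force: [0.6, 0.3, -0.2]
finger_gap: 0.0869
```

```bash
python3 -m inch '{"delta_pos":[[0,0,0.2],[0,0,0.3],[0,0,0.4],[0,0,0.4],[0,0,0.4],[0,0,0.3],[0,0,0.2],[0,0,0.15]],"delta_rot":[[0,0,0],[0,0,0],[0,0,0],[0,0,0],[0,0,0],[0,0,0],[0,0,0],[0,0,0]]}' 1 | sed -n 2,4p
python3 -m inch '{"delta_pos":[[0,0,0],[0,0,0],[0,0,0],[0,0,0],[0,0,0],[0,0,0],[0,0,0],[0,0,0]],"delta_rot":[[0,0,0],[0,0,0],[0,0,0],[0,0,0],[0,0,0],[0,0,0],[0,0,0],[0,0,0]]}' 0
python3 - <<'E'
from h import *
s=ctrl.get_state();l=np.array([.392,-.920]);l/=np.linalg.norm(l)
tx=-(l@[.538,-.3687]-l@s['eef_pos'][:2]); print('jar off tool x',tx)
C=np.load('p.npz')['C'];y=np.array([-np.sin(C[2]),np.cos(C[2])]);R=down(C[2])
T=np.r_[C[:2]-.1065*y,.15]-R@[tx,0,0]; print(T)
plan(T,R,24,s['eef_pos']+[0,0,.10])
E
```

```text
eef_pos: [0.5373, -0.3681, 0.0524]
ee_rot: [[-0.39, 0.921, -0.001], [0.921, 0.39, 0.0], [0.0, -0.0, -1.0]]
force: [-0.7, -0.4, 0.3]
time: 44.2
eef_pos: [0.5373, -0.3687, 0.0535]
ee_rot: [[-0.39, 0.921, -0.0], [0.921, 0.39, -0.001], [-0.001, -0.0, -1.0]]
force: [-3.7, -1.8, 4.4]
finger_gap: 0.0599
grip_force: 29.9
jar off tool x -0.00031620059939319045
[0.5117     0.09555269 0.15      ]
24 rows dp [0.986 0.029 0.007] dr [-0.     0.     0.275]
```

```bash
python3 -m inch '{"delta_pos":[[0,0,-0.4],[0,0,-0.6],[0,0,-0.6],[0,0,-0.7],[0,0,-0.7],[0,0,-0.7],[0,0,-0.7],[0,0,-0.6]],"delta_rot":[[0,0,0],[0,0,0],[0,0,0],[0,0,0],[0,0,0],[0,0,0],[0,0,0],[0,0,0]]}' | sed -n 2,4p
for i in 1 2 3; do python3 -m inch '{"delta_pos":[[0.98,0.03,0.01],[0.98,0.03,0.01],[0.98,0.03,0.01],[0.98,0.03,0.01],[0.98,0.03,0.01],[0.98,0.03,0.01],[0.98,0.03,0.01],[0.98,0.03,0.01]],"delta_rot":[[0,0,0.275],[0,0,0.275],[0,0,0.275],[0,0,0.275],[0,0,0.275],[0,0,0.275],[0,0,0.275],[0,0,0.275]]}' | sed -n 2,5p; done
python3 - <<'E'
from h import *
for i in range(4): cam('wrist')
plan([.5117,.0955,.12],down(-.259),8)
E
```

```text
eef_pos: [0.5377, -0.3684, 0.1548]
ee_rot: [[-0.39, 0.921, 0.001], [0.921, 0.39, -0.001], [-0.001, 0.0, -1.0]]
force: [0.2, -0.3, -3.6]
eef_pos: [0.4949, -0.2167, 0.152]
ee_rot: [[-0.178, 0.984, 0.0], [0.984, 0.178, -0.0], [-0.0, 0.0, -1.0]]
force: [0.3, 0.2, -4.1]
finger_gap: 0.0599
eef_pos: [0.4867, -0.0603, 0.1505]
ee_rot: [[0.041, 0.999, 0.0], [0.999, -0.041, -0.0], [-0.0, 0.0, -1.0]]
force: [0.1, 0.9, -3.5]
finger_gap: 0.0597
eef_pos: [0.5128, 0.0941, 0.1489]
ee_rot: [[0.258, 0.966, 0.0], [0.966, -0.258, -0.0], [0.0, 0.0, -1.0]]
force: [0.3, -0.4, -3.7]
finger_gap: 0.0596
8 rows dp [ 0.011 -0.009  0.179] dr [0.    0.001 0.001]
```

```bash
python3 -m inch '{"delta_pos":[[0.03,-0.02,0.1],[0.02,-0.02,0.2],[0.02,-0.02,0.2],[0.02,-0.01,0.2],[0,0,0.2],[0,0,0.2],[0,0,0.2],[0,0,0.1]],"delta_rot":[[0,0,0],[0,0,0],[0,0,0],[0,0,0],[0,0,0],[0,0,0],[0,0,0],[0,0,0]]}' | sed -n 2,4p
python3 - <<'E'
from h import *
for i in range(3): cam('wrist')
plan([.5117,.0955,.09],down(-.259),8)
E
```

```text
eef_pos: [0.5114, 0.0954, 0.1196]
ee_rot: [[0.256, 0.967, -0.001], [0.967, -0.256, -0.0], [-0.0, -0.001, -1.0]]
force: [1.4, 1.0, -3.1]
8 rows dp [0.    0.    0.188] dr [-0.001  0.    -0.   ]
```

```bash
python3 -m inch '{"delta_pos":[[0,0,0.19],[0,0,0.19],[0,0,0.19],[0,0,0.19],[0,0,0.19],[0,0,0.19],[0,0,0.19],[0,0,0.19]],"delta_rot":[[0,0,0],[0,0,0],[0,0,0],[0,0,0],[0,0,0],[0,0,0],[0,0,0],[0,0,0]]}' | sed -n 1,4p
```

```text
time: 49.35
eef_pos: [0.5117, 0.0954, 0.0895]
ee_rot: [[0.256, 0.967, -0.0], [0.967, -0.256, -0.0], [-0.0, -0.0, -1.0]]
force: [0.3, 0.2, -3.9]
```

Inside the rims without contact. Next I lower it to the floor, expected at a TCP height of about 0.0617.

```bash
python3 -m inch '{"delta_pos":[[0,0,0.26],[0,0,0.26],[0,0,0.24],[0,0,0.22],[0,0,0.18],[0,0,0.1],[0,0,0.06],[0,0,0.04]],"delta_rot":[[0,0,0],[0,0,0],[0,0,0],[0,0,0],[0,0,0],[0,0,0],[0,0,0],[0,0,0]]}' | sed -n 2,4p
python3 -m inch '{"delta_pos":[[0,0,0.02],[0,0,0.02],[0,0,0],[0,0,0],[0,0,0],[0,0,0],[0,0,0],[0,0,0]],"delta_rot":[[0,0,0],[0,0,0],[0,0,0],[0,0,0],[0,0,0],[0,0,0],[0,0,0],[0,0,0]]}' | sed -n 2,4p
```

```text
eef_pos: [0.5118, 0.0954, 0.0626]
ee_rot: [[0.257, 0.967, 0.0], [0.967, -0.257, -0.0], [-0.0, 0.0, -1.0]]
force: [0.5, 0.4, -2.9]
eef_pos: [0.5117, 0.0954, 0.0618]
ee_rot: [[0.256, 0.967, -0.0], [0.967, -0.256, -0.0], [-0.0, -0.0, -1.0]]
force: [0.4, -0.5, -3.9]
```

```bash
python3 -m inch '{"delta_pos":[[0,0,0.02],[0,0,0.02],[0,0,0.02],[0,0,0],[0,0,0],[0,0,0],[0,0,0],[0,0,0]],"delta_rot":[[0,0,0],[0,0,0],[0,0,0],[0,0,0],[0,0,0],[0,0,0],[0,0,0],[0,0,0]]}' | sed -n 1,4p
```

```text
time: 51.75
eef_pos: [0.5118, 0.0954, 0.0615]
ee_rot: [[0.256, 0.967, -0.0], [0.967, -0.256, -0.0], [-0.0, -0.0, -1.0]]
force: [-3.5, 0.2, 4.8]
```

On the floor. I release, lift clear, and check the lid positions by code.

```bash
python3 -m inch '{"delta_pos":[[0,0,0],[0,0,0],[0,0,0],[0,0,0],[0,0,0],[0,0,-0.3],[0,0,-0.7],[0,0,-0.9]],"delta_rot":[[0,0,0],[0,0,0],[0,0,0],[0,0,0],[0,0,0],[0,0,0],[0,0,0],[0,0,0]]}' 1 | sed -n 2,5p
python3 -m inch '{"delta_pos":[[0,0,-0.9],[0,0,-0.9],[0,0,-0.9],[-0.5,0,-0.5],[-0.9,0,0],[-0.9,0,0],[-0.9,0,0],[-0.9,0,0]],"delta_rot":[[0,0,0],[0,0,0],[0,0,0],[0,0,0],[0,0,0],[0,0,0],[0,0,0],[0,0,0]]}' | sed -n 2,5p
python3 -m inch '{"delta_pos":[[-0.9,0,0],[-0.9,0,0],[-0.9,0,0],[-0.9,0,0],[-0.5,0,0],[0,0,0],[0,0,0],[0,0,0]],"delta_rot":[[0,0,0],[0,0,0],[0,0,0],[0,0,0],[0,0,0],[0,0,0],[0,0,0],[0,0,0]]}' | sed -n 1,2p
python3 - <<'E'
from h import *
C=np.load('p.npz')['C'];y=np.array([-np.sin(C[2]),np.cos(C[2])])
for n in('scene','top'):
    c=cam(n); im=c['pixels'].astype(int)
    for k in range(4):
        p=C[:2]+(k-1.5)*.071*y; th=np.linspace(0,2*np.pi,60)
        q=proj(c,np.c_[p[0]+.02*np.cos(th),p[1]+.02*np.sin(th),0*th+.108]).astype(np.int32)
        m=np.zeros(im.shape[:2],np.uint8);cv2.fillPoly(m,[q],1); v=im[m>0]
        print(n,k,v.mean(0).round(),v.std(0).round())
E
```

```text
eef_pos: [0.5112, 0.0954, 0.0993]
ee_rot: [[0.257, 0.967, -0.001], [0.967, -0.257, -0.0], [-0.0, -0.001, -1.0]]
force: [0.2, 0.1, 0.2]
finger_gap: 0.087
eef_pos: [0.4902, 0.015, 0.1631]
ee_rot: [[0.256, 0.967, 0.0], [0.967, -0.256, -0.0], [-0.0, 0.0, -1.0]]
force: [-0.6, -0.2, 0.0]
finger_gap: 0.0872
time: 54.15
eef_pos: [0.4697, -0.0626, 0.1627]
scene 0 [240. 229. 215.] [1. 2. 3.]
scene 1 [240. 231. 217.] [2. 3. 4.]
scene 2 [241. 232. 218.] [1. 2. 4.]
scene 3 [241. 232. 218.] [2. 3. 4.]
top 0 [252. 248. 245.] [1. 2. 3.]
top 1 [251. 245. 241.] [1. 2. 3.]
top 2 [250. 241. 237.] [1. 2. 3.]
top 3 [248. 238. 233.] [2. 3. 3.]
```

All four cells show lids of the same brightness at the seated height, and the robot is clear.

```bash
python3 -c "
from station import ctrl
print(ctrl.hand_in())"
```

```text
the job is handed in; nothing more can be done
None
```

Both jars are packed lid up on the crate's floor, the toppled one in cell 1 and the standing one in cell 0; neither touched the rims going in, and I handed the job in at about 54 s.

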